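Release the latched key on the grinder's control box

TASK

One of the four identical yellow keys on the grinder's control box has been left latched down. Working along the row from the robot's left to its right, tap each of the four keys lightly with the fingers, without pushing any key down far; then press the one that is latched all the way down and let go, so that it springs up and all four keys stand up. Leave everything else on the counter where it is.

Things in the scene. Friction and masses are not known exactly. Their poses are not given: they have to be found in the camera images.
- console: Control box fixed to the counter, 200 (x) x 320 (y) x 60 mm tall; origin at the centre of its underside, z up, x away from the robot (front of the box faces the robot), y along the key row towards the robot's left. The four keys stand on its flat top in a row 30 mm in front of the centre (x = -30 mm), at y = +99, +33, -33 and -99 mm. A black collar, 42 mm across and 5 mm high, surrounds each key.
- key_a: One of the four identical keys; origin on the key's centre line at the level of the box's top surface (60 mm above the counter), axes as the control box's. Which of the four places in the row it has varies. Its yellow round cap is 30 mm across; the cap's top is 22 mm above this origin when the key is up and about 16 mm when it is latched down. A red band round the cap shows above the collar only when the key is up.
- key_b: Another of the four identical keys, exactly as key_a; its place in the row varies too.
- key_c: Another of the four identical keys, exactly as key_a; its place in the row varies too.
- key_d: Another of the four identical keys, exactly as key_a; its place in the row varies too.
- cap_a (a joint): Depth of key_a's cap, m: 0 up, about 0.006 latched, 0.0105 end stop. Push-push: an up key starts to move at 1.5 N, takes 5 N near the bottom, latches past 9 mm. A latched key gives only from 3.6 N; pushed below 9 mm (5 N if slow, peaks to 10 N if fast) it is freed and springs up when let go. Best pressed by depth to the end stop, 4.5 mm below its latched height.
- cap_b (a joint): How far the cap of key_b is pushed down, m; behaves as cap_a.
- cap_c (a joint): How far the cap of key_c is pushed down, m; behaves as cap_a.
- cap_d (a joint): How far the cap of key_d is pushed down, m; behaves as cap_a.
- stuffing_tube: loose steel stuffing tube standing on its flange, 150 mm tall, flange 60 mm across, stem about 30 mm; origin at the centre of its underside. To be left alone.
- red_bin: loose red plastic bin, 150 x 110 x 60 mm, open top; origin at the centre of its underside. To be left alone.
- oil_bottle: loose white bottle with a blue cap and a blue label, 60 mm across, 150 mm tall; origin at the centre of its underside. To be left alone.
- spray_can: loose blue can with a paper label, 58 mm across, 160 mm tall; origin at the centre of its underside. To be left alone.
- carton: loose blue carton, 60 x 90 x 50 mm; origin at the centre of its underside. To be left alone.
- grinder_plate: loose steel grinder plate lying flat, 76 mm across, 12 mm thick, between the control box and the robot; origin at the centre of its underside. To be left alone.
- adapter: loose steel adapter standing on the control box behind the key row, base 38 mm across, 34 mm tall; origin at the centre of its underside. To be left alone.

How it is judged (in metres and radians):
On the way, in this order (a step that is already met when the one before it is completed fails the run):
1. the left-most key is tapped with the fingers (((contact force between the fingers and key_a above 0.3 N and y of key_a in the frame of console between 0.079 and 0.119 m) or (contact force between the fingers and key_b above 0.3 N and y of key_b in the frame of console between 0.079 and 0.119 m) or (contact force between the fingers and key_c above 0.3 N and y of key_c in the frame of console between 0.079 and 0.119 m) or (contact force between the fingers and key_d above 0.3 N and y of key_d in the frame of console between 0.079 and 0.119 m))).
2. the second key from the left is tapped with the fingers (((contact force between the fingers and key_a above 0.3 N and y of key_a in the frame of console between 0.013 and 0.053 m) or (contact force between the fingers and key_b above 0.3 N and y of key_b in the frame of console between 0.013 and 0.053 m) or (contact force between the fingers and key_c above 0.3 N and y of key_c in the frame of console between 0.013 and 0.053 m) or (contact force between the fingers and key_d above 0.3 N and y of key_d in the frame of console between 0.013 and 0.053 m))).
3. the third key from the left is tapped with the fingers (((contact force between the fingers and key_a above 0.3 N and y of key_a in the frame of console between -0.053 and -0.013 m) or (contact force between the fingers and key_b above 0.3 N and y of key_b in the frame of console between -0.053 and -0.013 m) or (contact force between the fingers and key_c above 0.3 N and y of key_c in the frame of console between -0.053 and -0.013 m) or (contact force between the fingers and key_d above 0.3 N and y of key_d in the frame of console between -0.053 and -0.013 m))).
4. the right-most key is tapped with the fingers (((contact force between the fingers and key_a above 0.3 N and y of key_a in the frame of console between -0.119 and -0.079 m) or (contact force between the fingers and key_b above 0.3 N and y of key_b in the frame of console between -0.119 and -0.079 m) or (contact force between the fingers and key_c above 0.3 N and y of key_c in the frame of console between -0.119 and -0.079 m) or (contact force between the fingers and key_d above 0.3 N and y of key_d in the frame of console between -0.119 and -0.079 m))).
5. the latched key has been pressed and has sprung back up: all four keys are up (value of joint each of cap_a, cap_b, cap_c, cap_d below 0.002 m), for 0.1 s.
At the end, for the whole second after the job is handed in: All four keys are up, each within 1.5 mm of its top position, after all four were tapped from left to right and the latched one was then pressed (value of joint each of cap_a, cap_b, cap_c, cap_d below 0.0015 m); the robot touches nothing.
It fails at once if a key that was up is pushed down more than 7.5 mm instead of tapped lightly (value of joint any of cap_a, cap_b, cap_d above 0.0075 m).
It fails at once if something else on the counter is moved more than 20 mm, lifted or tipped (distance of any of stuffing_tube, red_bin, oil_bottle, spray_can, carton, grinder_plate, adapter from where it was at the start of the episode above 0.02 m or angle between any of stuffing_tube, red_bin, oil_bottle, spray_can, carton, grinder_plate, adapter's own z axis and vertical above 0.35 rad).
It also fails if it takes over 59 s, if anything falls off the work surface, if the arm or the gripper's body presses on something with over 40 N, if the wrist force passes 120 N, or if a joint passes its speed limit or range.

ROBOT

A 6-joint arm with a two-finger parallel gripper is mounted at the origin on the work surface. World frame = base frame: x ahead of the robot, y to its left, z up, the work surface at z = 0. Lengths are in mm, angles in rad, forces in N, time in s.
With the tool pointing down it reaches from about 325 to 850 mm from the base axis. Payload 4.4 kg.
Tool frame: the origin (TCP) lies on the centre line of the jaws, within the pads' length; the fingertips stand 17 mm ahead of it and the grasp point (between the pads) lies 2 mm behind it; z points along the fingers, x is the direction in which the jaws open and shut, and the axes are right-handed (so a half turn about z gives the same grasp; the last joint's range is limited). The gripper opens to 94 mm and grips with 3 to 60 N. Pads are 16 mm wide; open, the fingers measure 119 mm over their backs; the gripper's body (75 mm by 177 mm) begins 78 mm behind the grasp point.
Start: joints at [1.004, 0.207, 1.542, -0, 1.393, -0.15], TCP at [232.265, 526.004, 222.447] pointing down, gripper open.
Joint ranges: [-2.73, 2.73], [-0.86, 2.22], [0.23, 2.46], [-1.11, 4.25], [0.08, 2.63], [-2.82, 2.82]. Speed limits (rad/s): [2.79, 2.79, 3.14, 3.14, 3.14, 3.14].

INTERFACE

Orientations are given as a unit quaternion [w, x, y, z].
In Python, from bench import * gives the robot as it stands.
- The arm moves only by the shell command python3 -m inch 'ROWS' [OPENING] [FORCE]. ROWS is JSON, a list of rows, each an object with "slide": the shift along the world's x, y, z normalised to -1 to 1, where 1 is 40 mm, a list of three; "dr": the turn, a rotation vector about the world's x, y, z normalised to -1 to 1, where 1 is 180 degrees, a list of three. A call has exactly 10 rows; each row shifts and turns the commanded pose from where the row before left it; what a row does not reach is not made up. A row lasts 1/12 s, in which the tool goes at most 41.7 mm and 7.16 degrees, less where a joint would pass 70% of its speed; a pose out of reach is approached as far as the arm can. A call with a number of a shift or a turn outside -1 to 1 is refused whole. A call with a gripper value outside its range is refused whole. OPENING is the opening, from 0 (shut) to 1 (fully open), set as the call begins (- or left out, the last holds). The fingers move at their own pace and stop on an object; FORCE is the grip in N (left out, the last holds). Time passes only in rows, so rows that do not move let the fingers close, or fill a call up. It gives the time, the measured TCP pose, the force and the opening at its end, in the units of the state.
- get_state(): the state, without advancing time (a new reading comes with each control period).
- capture(name): name is "scene" or "top"; returns the picture (384x512x3 uint8, red, green, blue); there is no depth.
- get_calibration(name): a dict with "intrinsics" (3x3 intrinsics, pixels), "rvec" (rotation vector, rad) and "tvec" (3), from world to camera coordinates, as OpenCV has them. Camera axes: x right, y down, z forward; pixel columns grow to the right and rows downward; lengths in mm; the calibration is good to about 2 mm. A picture is of the moment at which its call begins. get_calibration takes no time and is no camera call.
- job_done(): hands the job in, once; it reports no verdict.
Trained networks look in the newest picture that a camera, given by its name, has taken for a name from the list of things; names that differ only in an ending like _2 or _b are one class to them, and where a whole thing is asked for, a point or a joint stands for the part that bears it (a point fixed in the world has none). Each returns a list of dicts, best first, with "score" (0 to 1); they miss things now and then, are a little off and sometimes report something else, mostly with a low value. They report only what shows in the picture. A call takes as long as a camera call.
- cut_out(camera, label): "pixels" (384x512 bool, what is visible of it) and "position" ([column, row] in pixels, amid what is visible of it).
The state is a dict: "t": time; "q": joint angles; "dq": joint speeds; "tau": joint torques, N m; "tcp_pos": TCP position; "eef_rot": TCP orientation; "ft_force": force on the tool from outside, world axes, zero at the start; "wrist_torque": the same for the moment, N m; "width": opening from 0.0 (shut) to 1.0 (fully open).
Only numpy, scipy, OpenCV 4.12 (cv2) and the standard library are available. Lean on these libraries where they do the work, as an engineer would, in place of code of your own. Each camera call takes 0.05 s, during which the arm holds its last target. There are 200 camera calls.

## Working session

There is one attempt and no reset: what is moved stays moved. The work goes in short steps, Python scripts to look and compute and a shell command to move; the robot and the scene stay as the last step left them, time stands still between calls to the robot, and variables do not carry over. Pictures are saved under pics/ and viewed, about 8 in all and at most 12, crops included, and the job is handed in when it is done.

```bash
mkdir -p pics; cat > h.py <<'E'
from bench import *
import numpy as np, cv2
def cam(n):
    c=get_calibration(n); K=np.array(c["intrinsics"],float); R=cv2.Rodrigues(np.array(c["rvec"],float))[0]; t=np.array(c["tvec"],float).ravel()
    return K,R,t
def ray(n,px):
    K,R,t=cam(n); d=R.T@np.linalg.inv(K)@np.array([px[0],px[1],1.]); return -R.T@t,d
def at_z(n,px,z):
    o,d=ray(n,px); return o+d*(z-o[2])/d[2]
def tri(ps):
    A=np.zeros((3,3));b=np.zeros(3)
    for n,p in ps:
        o,d=ray(n,p); d=d/np.linalg.norm(d); M=np.eye(3)-np.outer(d,d); A+=M; b+=M@o
    return np.linalg.solve(A,b)
def proj(n,P):
    K,R,t=cam(n); q=K@(R@np.array(P,float)+t); return q[:2]/q[2]
E
python3 - <<'E'
from h import *
for n in ("scene","top"):
    im=capture(n); cv2.imwrite(f"pics/{n}0.png",im[:,:,::-1])
    print(n,"cam at",ray(n,(256,192))[0].round())
    for l in ("key_a","console","adapter"):
        for d in cut_out(n,l): print(l,round(d["score"],2),np.round(d["position"],1),d["pixels"].sum(),at_z(n,d["position"],80).round(1))
s=get_state();print(s["t"],s["tcp_pos"],s["eef_rot"],s["ft_force"],s["width"])
E
```

```text
scene cam at [1042.  745.  766.]
key_a 0.66 [304.  195.8] 139 [509.7 137.9  80. ]
key_a 0.47 [312.4 214.6] 162 [533.2 199.2  80. ]
key_a 0.43 [289.1 179.1] 97 [502.1  68.4  80. ]
key_a 0.4 [281.  162.4] 106 [479.1   1.6  80. ]
console 0.74 [199.3 187.2] 763 [702.4 -21.5  80. ]
console 0.63 [288.2 210.5] 8017 [570.9 159.3  80. ]
console 0.61 [311.5 211.8] 142 [529.2 190.9  80. ]
console 0.19 [341.  287.9] 4922 [613.8 387.7  80. ]
adapter 0.68 [260.2 192.3] 198 [589.4  72.4  80. ]
adapter 0.45 [285.  213.7] 7887 [583.2 164.1  80. ]
top cam at [397.  54. 886.]
key_a 0.63 [285.9 237. ] 177 [477.3  -1.8  80. ]
key_a 0.63 [193.1 211.3] 179 [521.7 197.9  80. ]
key_a 0.49 [223.9 219.7] 175 [507.1 131.   80. ]
key_a 0.48 [255.1 228.5] 150 [491.9  63.8  80. ]
console 0.65 [245.2 211.8] 12543 [526.4  86.8  80. ]
adapter 0.75 [258.  188.1] 209 [579.6  62.3  80. ]
0.4 [232.1996298  525.93550152 222.2866226 ] [ 6.31364033e-05  8.37820170e-01  5.45946277e-01 -1.45202430e-04] [-0.2159699   0.44978806 -0.65975998] 1.0006281837590238
```

```bash
python3 - <<'E'
import cv2,numpy as np
a=cv2.imread("pics/top0.png");b=cv2.imread("pics/scene0.png")
A=cv2.resize(a,(800,600));cv2.imwrite("pics/A.png",A)
c=b[140:240,250:350];cv2.imwrite("pics/B.png",np.hstack([cv2.resize(c,(400,400),interpolation=cv2.INTER_CUBIC),cv2.resize(b,(400,400))]))
E
```

```text
(no output)
```

View pics/A.png

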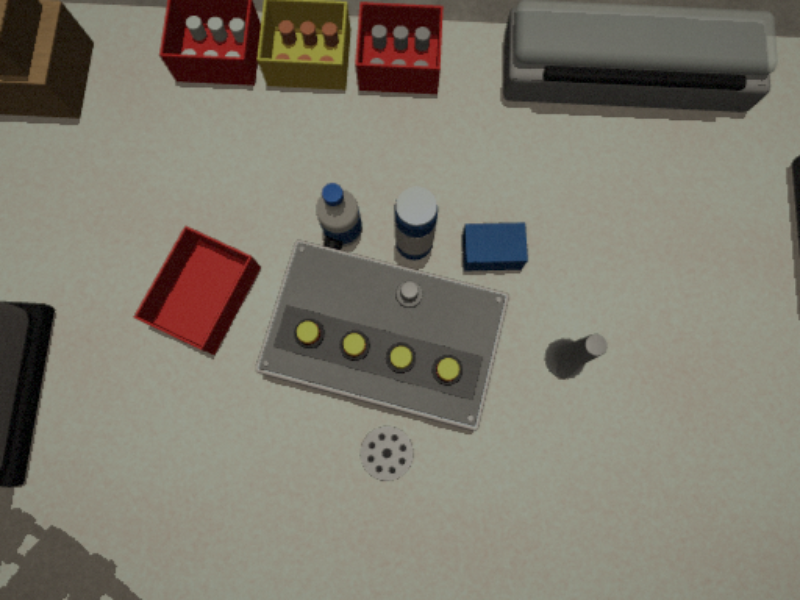

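View pics/B.png

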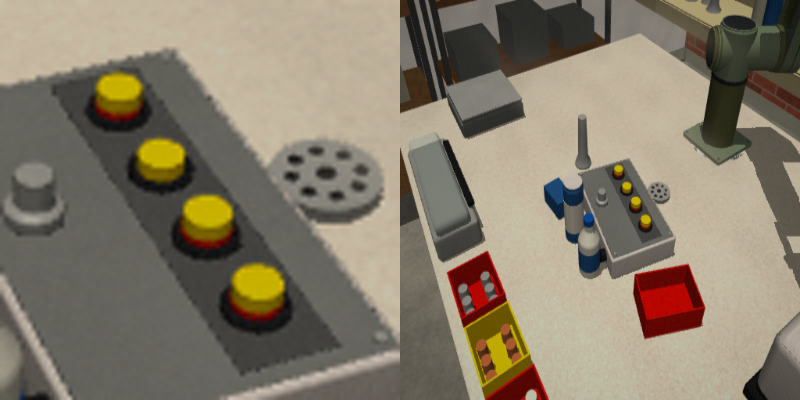

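The top view shows the key row at (308,332), (354,345), (401,357) and (448,369) in the 800x600 view. The scene crop shows a red band on every key except the third from the left, at (160,160) in the crop, so that is the latched key. Next I'll locate the caps more precisely.

```bash
python3 - <<'E'
from h import *
# yellow cap centroids from saved pictures
P={}
for n in ("scene","top"):
    hsv=cv2.cvtColor(cv2.imread(f"pics/{n}0.png"),cv2.COLOR_BGR2HSV)
    m=cv2.inRange(hsv,(24,150,90),(34,255,255))
    N,_,st,c=cv2.connectedComponentsWithStats(m)
    g=[(c[i],st[i,4]) for i in range(1,N) if 60<st[i,4]<400 and 150<c[i][1]<250]
    g.sort(key=lambda e:e[0][0]); g=g if n=="top" else g[::-1]
    print(n,[(e[0].round(1).tolist(),int(e[1])) for e in g]); P[n]=[e[0] for e in g]
for a,b in zip(P["top"],P["scene"]):
    print(tri([("top",a),("scene",b)]).round(1),at_z("top",a,80).round(1),at_z("scene",b,78).round(1))
m=np.mean([tri([("top",a),("scene",b)]) for a,b in zip(P["top"],P["scene"])],0);print(m)
for l in("spray_can","oil_bottle","stuffing_tube"):
    d=cut_out("top",l)[0];print(l,at_z("top",d["position"],100).round())
E
```

```text
scene [([314.0, 211.1], 124), ([301.4, 193.5], 111), ([289.8, 179.2], 105), ([279.3, 162.2], 90)]
top []
nan
spray_can [678.  53. 100.]
oil_bottle [676. 162. 100.]
stuffing_tube [ 518. -163.  100.]
  return _methods._mean(a, axis=axis, dtype=dtype,
  ret = ret.dtype.type(ret / rcount)
```

```bash
python3 -m inch '[{"slide":[0.75,-0.8,0],"dr":[0,0,0]},{"slide":[0.75,-0.8,0],"dr":[0,0,0]},{"slide":[0.75,-0.8,0],"dr":[0,0,0]},{"slide":[0.75,-0.8,0],"dr":[0,0,0]},{"slide":[0.75,-0.8,0],"dr":[0,0,0]},{"slide":[0.7,-0.8,0],"dr":[0,0,0]},{"slide":[0.7,-0.8,0],"dr":[0,0,0]},{"slide":[0.7,-0.8,0],"dr":[0,0,0]},{"slide":[0.7,-0.8,0],"dr":[0,0,0]},{"slide":[0.6,-0.8,0],"dr":[0,0,0]}]' 0 10
```

```text
t: 1.38
tcp_pos: [510.0, 214.8, 222.8]
eef_rot: [0.0, 0.838, 0.546, 0.001]
ft_force: [1.1, 0.2, -0.2]
width: 0.325
```

```bash
python3 - <<'E'
from h import *
P={"scene":[(314.0,211.1),(301.4,193.5),(289.8,179.2),(279.3,162.2)]}
im=cv2.imread("pics/top0.png").astype(int)
m=((im[:,:,1]-im[:,:,0]>50)&(im[:,:,2]-im[:,:,0]>50)&(im[:,:,1]>0.75*im[:,:,2])).astype(np.uint8); m[:180]=0
N,_,st,c=cv2.connectedComponentsWithStats(m)
g=sorted([c[i] for i in range(1,N) if 60<st[i,4]<400],key=lambda e:e[0]); print(np.round(g,1))
T=[tri([("top",a),("scene",b)]) for a,b in zip(g,P["scene"])]
for a,b,t in zip(g,P["scene"],T): print(t.round(1),at_z("top",a,81).round(1),at_z("scene",b,77).round(1))
Q=np.array([at_z("top",a,81)[:2] for a in g]); mid=Q.mean(0); u=np.linalg.svd(Q-mid)[2][0]; u*=np.sign(u[1])
for s in(99,33,-33,-99): print((mid+s*u).round(1))
E
```

```text
[[196.2 211.9]
 [226.2 219.6]
 [256.1 227.9]
 [286.4 235.6]]
[521.4 191.1  78.4] [520.6 190.9  81. ] [520.7 189.6  77. ]
[507.9 126.2  77.8] [507.4 126.   81. ] [507.4 125.3  77. ]
[494.3  61.7  71.8] [493.1  61.8  81. ] [498.5  66.7  77. ]
[480.7  -3.2  78.2] [480.2  -2.8  81. ] [479.9  -4.7  77. ]
[520.7 190.9]
[507.1 126.3]
[493.5  61.7]
[479.9  -2.9]
```

The third cap stands about 6 mm lower than the others, which confirms it is latched. I'll move over key 1 next.

```bash
python3 -m inch '[{"slide":[0.06,-0.39,0],"dr":[0,0,0]},{"slide":[0,0,-0.5],"dr":[0,0,0]},{"slide":[0,0,-0.5],"dr":[0,0,0]},{"slide":[0,0,-0.5],"dr":[0,0,0]},{"slide":[0,0,-0.5],"dr":[0,0,0]},{"slide":[0,0,-0.5],"dr":[0,0,0]},{"slide":[0,0,-0.3],"dr":[0,0,0]},{"slide":[0,0,0],"dr":[0,0,0]},{"slide":[0,0,0],"dr":[0,0,0]},{"slide":[0,0,0],"dr":[0,0,0]}]' 0 10; python3 - <<'E'
from h import *
n="scene";im=capture(n)
u,v=proj(n,(520,190,85)).astype(int)
cv2.imwrite("pics/C.png",cv2.resize(im[v-60:v+60,u-60:u+60,::-1],(600,600),interpolation=cv2.INTER_CUBIC))
s=get_state();print(s["tcp_pos"],s["ft_force"])
E
```

```text
t: 2.22
tcp_pos: [511.9, 201.3, 111.7]
eef_rot: [0.0, 0.838, 0.546, 0.001]
ft_force: [0.4, 0.1, -0.4]
width: 0.004
[512.22813438 201.32574709 112.07989321] [ 0.05246501 -0.74936764  0.3352754 ]
```

View pics/C.png

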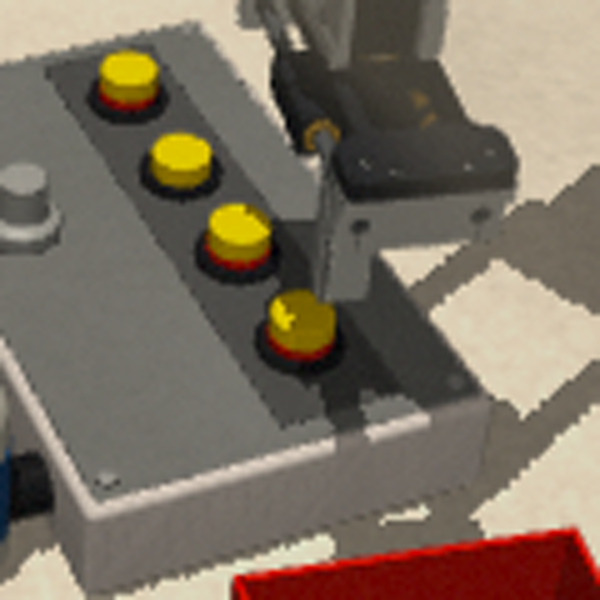

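The closed fingers, at (345,280) in the crop, are about 12 mm short of key 1 at (303,322). The third key shows no red band, as before. I'll correct sideways and then descend slowly.

```bash
python3 -m inch '[{"slide":[0.21,-0.27,0],"dr":[0,0,0]},{"slide":[0,0,0],"dr":[0,0,0]},{"slide":[0,0,0],"dr":[0,0,0]},{"slide":[0,0,-0.1],"dr":[0,0,0]},{"slide":[0,0,-0.1],"dr":[0,0,0]},{"slide":[0,0,-0.05],"dr":[0,0,0]},{"slide":[0,0,0],"dr":[0,0,0]},{"slide":[0,0,0],"dr":[0,0,0]},{"slide":[0,0,0],"dr":[0,0,0]},{"slide":[0,0,0],"dr":[0,0,0]}]'
```

```text
t: 3.1
tcp_pos: [519.3, 190.3, 100.5]
eef_rot: [0.0, 0.838, 0.546, 0.0]
ft_force: [-0.1, 0.1, 0.2]
width: 0.007
```

```bash
python3 -m inch '[{"slide":[0,0,-0.025],"dr":[0,0,0]},{"slide":[0,0,-0.025],"dr":[0,0,0]},{"slide":[0,0,-0.025],"dr":[0,0,0]},{"slide":[0,0,0],"dr":[0,0,0]},{"slide":[0,0,0],"dr":[0,0,0]},{"slide":[0,0,0],"dr":[0,0,0]},{"slide":[0,0,0],"dr":[0,0,0]},{"slide":[0,0,0],"dr":[0,0,0]},{"slide":[0,0,0],"dr":[0,0,0]},{"slide":[0,0,0],"dr":[0,0,0]}]'; python3 -c "
from bench import *
s=get_state();print(s['tcp_pos'],s['ft_force'])"
```

```text
t: 3.93
tcp_pos: [519.5, 190.3, 97.6]
eef_rot: [0.0, 0.838, 0.546, 0.0]
ft_force: [0.6, -0.5, 1.3]
width: 0.006
[519.51292396 190.26235386  97.57659739] [ 0.6047327  -0.45418301  1.3166802 ]
```

```bash
python3 -m inch '[{"slide":[0,0,-0.02],"dr":[0,0,0]},{"slide":[0,0,-0.02],"dr":[0,0,0]},{"slide":[0,0,0],"dr":[0,0,0]},{"slide":[0,0,0],"dr":[0,0,0]},{"slide":[0,0,0],"dr":[0,0,0]},{"slide":[0,0,0],"dr":[0,0,0]},{"slide":[0,0,0],"dr":[0,0,0]},{"slide":[0,0,0],"dr":[0,0,0]},{"slide":[0,0,0],"dr":[0,0,0]},{"slide":[0,0,0],"dr":[0,0,0]}]'; python3 -c "
from bench import *
s=get_state();print(s['tcp_pos'],s['ft_force'])"
```

```text
t: 4.77
tcp_pos: [519.5, 190.3, 96.0]
eef_rot: [0.0, 0.838, 0.546, 0.0]
ft_force: [1.7, 1.4, 2.6]
width: 0.004
[519.5139589  190.27226117  95.95392877] [1.67556798 1.36976385 2.64357547]
```

Key 1 tapped (2.6 N, about 3 mm deep). On to key 2.

```bash
python3 -m inch '[{"slide":[0,0,0.35],"dr":[0,0,0]},{"slide":[0,0,0],"dr":[0,0,0]},{"slide":[-0.08,-0.4,0],"dr":[0,0,0]},{"slide":[-0.08,-0.4,0],"dr":[0,0,0]},{"slide":[-0.08,-0.4,0],"dr":[0,0,0]},{"slide":[-0.08,-0.4,0],"dr":[0,0,0]},{"slide":[0,0,0],"dr":[0,0,0]},{"slide":[0,0,-0.1],"dr":[0,0,0]},{"slide":[0,0,-0.1],"dr":[0,0,0]},{"slide":[0,0,0],"dr":[0,0,0]}]';python3 -m inch '[{"slide":[0,0,-0.05],"dr":[0,0,0]},{"slide":[0,0,-0.05],"dr":[0,0,0]},{"slide":[0,0,-0.025],"dr":[0,0,0]},{"slide":[0,0,-0.025],"dr":[0,0,0]},{"slide":[0,0,0],"dr":[0,0,0]},{"slide":[0,0,0],"dr":[0,0,0]},{"slide":[0,0,0],"dr":[0,0,0]},{"slide":[0,0,0],"dr":[0,0,0]},{"slide":[0,0,0],"dr":[0,0,0]},{"slide":[0,0,0],"dr":[0,0,0]}]'
```

```text
t: 5.6
tcp_pos: [505.6, 126.7, 100.5]
eef_rot: [-0.001, 0.838, 0.546, -0.001]
ft_force: [-0.9, -0.3, -0.1]
width: 0.007
t: 6.43
tcp_pos: [506.7, 126.3, 96.0]
eef_rot: [0.0, 0.838, 0.546, 0.0]
ft_force: [-0.6, 2.4, 1.6]
width: 0.007
```

```bash
python3 -m inch '[{"slide":[0,0,-0.02],"dr":[0,0,0]},{"slide":[0,0,0],"dr":[0,0,0]},{"slide":[0,0,0],"dr":[0,0,0]},{"slide":[0,0,0],"dr":[0,0,0]},{"slide":[0,0,0],"dr":[0,0,0]},{"slide":[0,0,0],"dr":[0,0,0]},{"slide":[0,0,0],"dr":[0,0,0]},{"slide":[0,0,0],"dr":[0,0,0]},{"slide":[0,0,0],"dr":[0,0,0]},{"slide":[0,0,0],"dr":[0,0,0]}]'
```

```text
t: 7.27
tcp_pos: [506.7, 126.3, 95.1]
eef_rot: [0.0, 0.838, 0.546, 0.0]
ft_force: [0.3, 2.7, 3.5]
width: 0.007
```

Key 2 tapped (3.5 N). Key 3 is the latched one, so I expect contact near TCP z = 93 and must stay above 90.

```bash
python3 -m inch '[{"slide":[0,0,0.37],"dr":[0,0,0]},{"slide":[0,0,0],"dr":[0,0,0]},{"slide":[-0.08,-0.4,0],"dr":[0,0,0]},{"slide":[-0.08,-0.4,0],"dr":[0,0,0]},{"slide":[-0.08,-0.4,0],"dr":[0,0,0]},{"slide":[-0.08,-0.41,0],"dr":[0,0,0]},{"slide":[0,0,0],"dr":[0,0,0]},{"slide":[0,0,-0.1],"dr":[0,0,0]},{"slide":[0,0,-0.1],"dr":[0,0,0]},{"slide":[0,0,0],"dr":[0,0,0]}]';python3 -m inch '[{"slide":[0,0,-0.05],"dr":[0,0,0]},{"slide":[0,0,-0.05],"dr":[0,0,0]},{"slide":[0,0,-0.05],"dr":[0,0,0]},{"slide":[0,0,-0.05],"dr":[0,0,0]},{"slide":[0,0,-0.02],"dr":[0,0,0]},{"slide":[0,0,0],"dr":[0,0,0]},{"slide":[0,0,0],"dr":[0,0,0]},{"slide":[0,0,0],"dr":[0,0,0]},{"slide":[0,0,0],"dr":[0,0,0]},{"slide":[0,0,0],"dr":[0,0,0]}]'
```

```text
t: 8.1
tcp_pos: [492.8, 62.3, 100.4]
eef_rot: [-0.001, 0.838, 0.546, -0.001]
ft_force: [0.0, 1.5, 0.0]
width: 0.003
t: 8.93
tcp_pos: [493.8, 62.0, 93.3]
eef_rot: [-0.0, 0.838, 0.546, 0.0]
ft_force: [-1.4, 1.4, 4.3]
width: 0.005
```

Key 3 gave 4.3 N at its latched height, so that tap counts. On to key 4.

```bash
python3 -m inch '[{"slide":[0,0,0.42],"dr":[0,0,0]},{"slide":[0,0,0],"dr":[0,0,0]},{"slide":[-0.08,-0.4,0],"dr":[0,0,0]},{"slide":[-0.08,-0.4,0],"dr":[0,0,0]},{"slide":[-0.09,-0.41,0],"dr":[0,0,0]},{"slide":[-0.09,-0.41,0],"dr":[0,0,0]},{"slide":[0,0,0],"dr":[0,0,0]},{"slide":[0,0,-0.1],"dr":[0,0,0]},{"slide":[0,0,-0.1],"dr":[0,0,0]},{"slide":[0,0,0],"dr":[0,0,0]}]';python3 -m inch '[{"slide":[0,0,-0.05],"dr":[0,0,0]},{"slide":[0,0,-0.05],"dr":[0,0,0]},{"slide":[0,0,-0.05],"dr":[0,0,0]},{"slide":[0,0,-0.02],"dr":[0,0,0]},{"slide":[0,0,0],"dr":[0,0,0]},{"slide":[0,0,0],"dr":[0,0,0]},{"slide":[0,0,0],"dr":[0,0,0]},{"slide":[0,0,0],"dr":[0,0,0]},{"slide":[0,0,0],"dr":[0,0,0]},{"slide":[0,0,0],"dr":[0,0,0]}]'
```

```text
t: 9.77
tcp_pos: [479.3, -2.3, 100.5]
eef_rot: [-0.001, 0.838, 0.546, -0.001]
ft_force: [-0.9, 0.5, -0.7]
width: 0.007
t: 10.6
tcp_pos: [480.3, -2.8, 95.1]
eef_rot: [-0.0, 0.838, 0.546, 0.0]
ft_force: [-0.4, 2.6, 4.0]
width: 0.005
```

Key 4 tapped (4.0 N). Back to key 3, down in small steps towards its end stop (TCP about 88.5).

```bash
python3 -m inch '[{"slide":[0,0,0.37],"dr":[0,0,0]},{"slide":[0,0,0],"dr":[0,0,0]},{"slide":[0.08,0.4,0],"dr":[0,0,0]},{"slide":[0.08,0.4,0],"dr":[0,0,0]},{"slide":[0.09,0.41,0],"dr":[0,0,0]},{"slide":[0.09,0.41,0],"dr":[0,0,0]},{"slide":[0,0,0],"dr":[0,0,0]},{"slide":[0,0,-0.15],"dr":[0,0,0]},{"slide":[0,0,-0.15],"dr":[0,0,0]},{"slide":[0,0,0],"dr":[0,0,0]}]';python3 -m inch '[{"slide":[0,0,-0.05],"dr":[0,0,0]},{"slide":[0,0,-0.05],"dr":[0,0,0]},{"slide":[0,0,-0.025],"dr":[0,0,0]},{"slide":[0,0,-0.025],"dr":[0,0,0]},{"slide":[0,0,-0.025],"dr":[0,0,0]},{"slide":[0,0,-0.025],"dr":[0,0,0]},{"slide":[0,0,-0.025],"dr":[0,0,0]},{"slide":[0,0,-0.01],"dr":[0,0,0]},{"slide":[0,0,0],"dr":[0,0,0]},{"slide":[0,0,0],"dr":[0,0,0]}]'
```

```text
t: 11.43
tcp_pos: [492.2, 61.0, 95.9]
eef_rot: [-0.001, 0.838, 0.546, -0.002]
ft_force: [0.1, -0.9, 0.7]
width: 0.005
t: 12.27
tcp_pos: [493.6, 61.2, 88.8]
eef_rot: [0.0, 0.838, 0.546, -0.0]
ft_force: [-2.3, -3.3, 5.9]
width: 0.003
```

```bash
python3 -m inch '[{"slide":[0,0,-0.02],"dr":[0,0,0]},{"slide":[0,0,0],"dr":[0,0,0]},{"slide":[0,0,0],"dr":[0,0,0]},{"slide":[0,0,0],"dr":[0,0,0]},{"slide":[0,0,0],"dr":[0,0,0]},{"slide":[0,0,0],"dr":[0,0,0]},{"slide":[0,0,0],"dr":[0,0,0]},{"slide":[0,0,0],"dr":[0,0,0]},{"slide":[0,0,0],"dr":[0,0,0]},{"slide":[0,0,0],"dr":[0,0,0]}]'; python3 -m inch '[{"slide":[0,0,0.1],"dr":[0,0,0]},{"slide":[0,0,0.2],"dr":[0,0,0]},{"slide":[0,0,0.5],"dr":[0,0,0]},{"slide":[0,0,0.5],"dr":[0,0,0]},{"slide":[0,0,0.5],"dr":[0,0,0]},{"slide":[0,0,0.5],"dr":[0,0,0]},{"slide":[0,0,0.5],"dr":[0,0,0]},{"slide":[0,0,0.3],"dr":[0,0,0]},{"slide":[0,0,0],"dr":[0,0,0]},{"slide":[0,0,0],"dr":[0,0,0]}]'
python3 - <<'E'
from h import *
n="scene";im=capture(n)
u,v=proj(n,(500,94,80)).astype(int)
cv2.imwrite("pics/D.png",cv2.resize(im[v-60:v+60,u-60:u+60,::-1],(600,600),interpolation=cv2.INTER_CUBIC))
E
```

```text
t: 13.1
tcp_pos: [493.7, 61.2, 88.7]
eef_rot: [0.0, 0.838, 0.546, -0.0]
ft_force: [-4.5, -3.3, 8.3]
width: 0.002
t: 13.93
tcp_pos: [494.3, 62.1, 212.2]
eef_rot: [0.0, 0.838, 0.546, 0.001]
ft_force: [0.3, -0.6, 0.3]
width: 0.004
```

View pics/D.png

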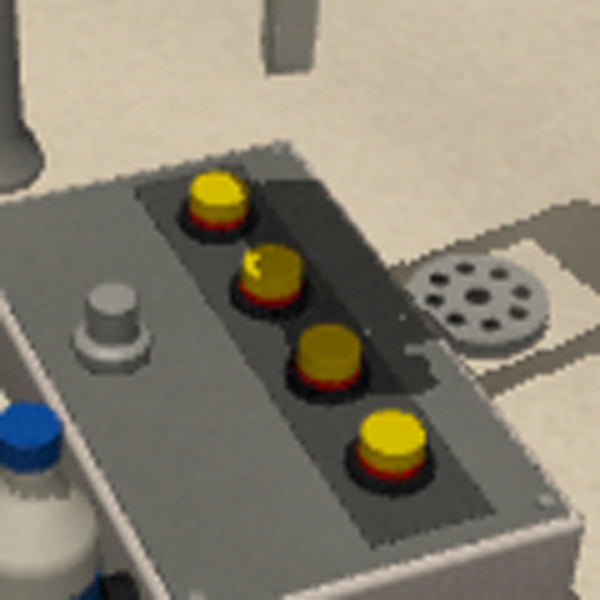

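All four keys now show the red band, at (217,222), (270,297), (328,377) and (392,455) in the crop. The fingers are well clear, and the adapter and plate have not moved.

```bash
python3 -c "
from bench import *
print(job_done())"
```

```text
the job is handed in; nothing more can be done
None
```

I tapped all four keys from left to right, then pressed the latched one, third from the left, down to its end stop and let it spring up. The job is handed in; no verdict was reported.

- **Taps:** with the fingers shut, the taps read about 2.6, 3.5, 4.3 and 4.0 N. The three keys that were up went down about 3–4 mm by the tool height, against the 7.5 mm limit.
- **Press:** the latched key went down until the tool stopped moving and the force rose to 8.3 N. I then raised the fingers about 120 mm.
- **Last checks:** the last picture shows the red band on all four keys. The adapter and grinder plate look unmoved, and the wrist force is back to noise level. I did not re-measure the other loose things, but no unexpected contact showed up.
- **Mismatch:** early on, the first fast moves fell about 12 mm short of key 1. A picture showed this before any contact, and I corrected it.

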